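# Tighten the dough press ring in the one-handed holder

## Task

Stand the dough press barrel in the holder block so that its two finger grips drop into the slot and it sits fully home, setting it down gently. With the barrel held there, turn the knurled lock ring clockwise until you feel it seat, then nip it up about ten degrees more and no further (the seal is crushed beyond that), and let go, leaving the press standing in the holder and everything else on the table where it is.

Things in the scene. Friction and masses are not known exactly. Their poses are not given: they have to be found in the camera images.
- foot (a point): Dough press barrel (aluminium tube, 44 mm across, standing upright with the ring on top, 105 mm tall with its ring, about 0.44 kg). This point: centre of its underside, on its axis; z up the tube. Two flat finger grips stick out at the bottom along +x and -x of this frame, 90 mm over both, 14 mm wide, 10 mm tall. The lower edge of the tube is bevelled by 2.5 mm.
- grip (a point): Same barrel, same axes: point on its axis 93 mm above the foot, at mid height of the knurled steel lock ring, which is 54 mm across and 25 mm tall (80 to 105 mm above the foot). The press can be picked up and carried by its ring. The ring runs on the barrel with a light drag of about 0.06 N m, so a barrel hanging free turns along with it. It starts 0.8 to 3.0 rad (clockwise from above) short of seating, not measured.
- seal (a joint): Squeeze (m) of the hidden rubber seal: 0 until the ring, turned clockwise seen from above, seats; then 1 mm per rad (0.17 mm in ten degrees), too fine to measure: go by feel. Past seating the ring turns against about 0.6 N m, ten times the drag before (when turning stops this fades, some 0.2 N m is still felt). It stays where it is left and does not spring back.
- well (a point): Holder: white block fixed to the table, 124 mm (x) by 90 mm (y) by 38 mm tall, with a 6 mm thick mounting foot reaching 24 mm beyond each short end. This point: centre of the floor of its well, 8 mm above the table; z up. The well is eight-sided, 48 mm across, 30 mm deep; a slot 20 mm wide and 100 mm long, as deep as the well, crosses it along this frame's x and takes the finger grips (either way round), so that the barrel cannot turn.
- plunger: Bystander: aluminium plunger of the press, 136 mm long, lying; origin under its middle.
- spare_nozzle: Bystander: steel disc, 38 mm across, 6 mm thick; origin under its centre.
- flour_jar: Bystander: jar, 84 mm across, 130 mm tall; origin under its centre.
- bowl: Bystander: steel bowl, 170 mm across, 75 mm tall; origin under its centre.
- film_box: Bystander: carton 310 by 52 by 52 mm, lying; origin under its centre.
- rolling_pin: Bystander: wooden rolling pin, 370 mm long, 48 mm thick, lying; origin under its middle.
- knife: Bystander: kitchen knife lying flat, 285 mm long, 15 mm thick; origin under the start of the blade.
Things that resemble listed ones, but are neither listed nor needed, are in the scene too. What is shaped like the part that bears foot but green is not meant. Leave any brown look-alike of the part that bears well alone.

How it is judged:
On the way, in this order (a step that is already met when the one before it is completed fails the run):
1. the barrel stands fully home in the holder, finger grips in the slot (z of foot in the frame of well below 0.003 m and horizontal distance between foot and well below 0.006 m and angle between foot's own z axis and vertical below 0.06 rad and angle between the x axis of foot and the x axis of well, either way round below 0.16 rad), for 0.2 s.
2. the ring has been tightened past seating (value of joint seal above 7e-05 m), for 0.1 s.
At the end, for the whole second after the job is handed in: The press stands upright (within 3 degrees), at rest and released, fully home in the holder (foot within 3 mm of the well's floor and 6 mm of its centre, grips in the slot within 9 degrees), and its ring is tightened between 4 and 22 degrees past seating (all of step 1 and value of joint seal between 7e-05 and 0.00038 m and linear speed of barrel below 0.02 m/s); the robot touches nothing.
It fails at once if the ring is overtightened (more than 22 degrees past seating): the seal is crushed (value of joint seal above 0.00038 m).
It fails at once if the barrel is rammed into or against the holder with more than 50 N (contact force between barrel and holder above 50 N).
It fails at once if a bystander is moved by more than 30 mm (distance of any of plunger, spare_nozzle, flour_jar, bowl, film_box, rolling_pin, knife from where it was at the start of the episode above 0.03 m).
It also fails if it takes over 72 s, if anything falls off the work surface, if the arm or the gripper's body presses on something with over 40 N, if the wrist force passes 120 N, or if a joint passes its speed limit or range.

## Robot

A 7-joint arm with a two-finger parallel gripper is mounted at the origin on the work surface. World frame = base frame: x ahead of the robot, y to its left, z up, the work surface at z = 0. Lengths are in m, angles in rad, forces in N, time in s.
With the tool pointing down it reaches from about 0.425 to 0.875 m from the base axis. Payload 8.4 kg.
Tool frame: the origin (TCP) lies at the very end of the fingers, on their centre line; the grasp point (between the pads) lies 19 mm behind it (arm.hold_point_z is the distance from the TCP to the grasp point, in m); z points along the fingers, y is the line along which they close (so a half turn about z gives the same grasp; the last joint's range is limited). The gripper opens to 85 mm and grips with 20 to 120 N. Pads are 22 mm wide; open, the fingers measure 114 mm over their backs; the gripper's body (76 mm by 85 mm) begins 54 mm behind the grasp point. The pads swing forward as they close: fully open they stand 13 mm farther back than shut.
Start: joints at [-1.323, 0.333, 0.04, 1.465, -0.013, 1.343, -0.059], TCP at [0.221, 0.611, 0.231] pointing down, gripper open.
Joint ranges: [-2.58, 2.58], [-0.38, 2.09], [-1.3, 1.39], [0.25, 2.4], [-1.5, 4.64], [0.08, 2.09], [-2.65, 2.65]. Speed limits (rad/s): [2.22, 2.22, 2.79, 2.79, 3.14, 3.14, 3.14].

## Interface

Orientations are given as a unit quaternion [w, x, y, z].
In Python, from station import read_state, get_image, calibration, arm gives the robot as it stands.
- The arm moves only by the tool step_arm, never from a script. Its argument "moves" is a list of rows, each a list of 6 numbers: the shift along the tool's x, y, z in units of 0.02 m (1.0 is 0.02 m), then the turn, a rotation vector about the tool's x, y, z in units of 0.1 rad (1.0 is 0.1 rad). In form: [[tx, ty, tz, rx, ry, rz], ...]. A call has 1 to 5 rows; each row shifts and turns the commanded pose from where the row before left it, along the tool's axes as they then stand; what a row does not reach is not made up. A row lasts 1/8 s, in which the tool goes at most 62.5 mm and 10.7 degrees, less where a joint would pass 70% of its speed; a pose out of reach is approached as far as the arm can. A call with a number of a shift or a turn outside -1 to 1 is refused whole. A call with a gripper value outside its range is refused whole. "fingers" is the closure in counts, from 0 (fully open) to 255 (shut), set as the call begins (left out, the last holds). The fingers move at their own pace and stop on an object; the grip force is fixed at half the most. Time passes only in rows, so rows that do not move let the fingers close. It gives the time, the measured TCP pose, the force, the opening and the grip force at its end, in the units of the state.
- read_state(): the state, without advancing time (a new reading comes with each control period).
- get_image(name): name is "scene" or "side" or "wrist"; returns (picture, depth): 384x512x3 uint8, red, green, blue; 384x512 float32, m along the optical axis (not along the pixel's ray), 0 where there is no reading.
- calibration(name): a dict with "intrinsics" (3x3 intrinsics, pixels), "R" (3x3) and "t" (3): a world point X has camera coordinates R X + t; the wrist camera has in their place "mount" (4x4, takes a point from camera to tool coordinates, whose origin is the TCP and whose axes are the flange's). Camera axes: x right, y down, z forward; pixel columns grow to the right and rows downward; lengths in m; the calibration is good to about 2 mm. A picture is of the moment at which its call begins: read the wrist's pose just before it. calibration takes no time and is no camera call.
- arm.close_job(): hands the job in; it is judged then, once.
The state is a dict: "time": time; "joint_pos": joint angles; "qvel": joint speeds; "tau": joint torques, N m; "tcp_pos": TCP position; "ee_rot": TCP orientation; "wrist_force": force on the tool from outside, world axes, zero at the start; "wrist_torque": the same for the moment, N m; "finger_gap": finger opening in m; "finger_force": force on a finger pad.
Only numpy, scipy, OpenCV 4.12 (cv2) and the standard library are available. Lean on these libraries where they do the work, as an engineer would, in place of code of your own. Each camera call takes 0.05 s, during which the arm holds its last target. There are 200 camera calls.

## Working session

There is one attempt and no reset: what is moved stays moved. The work goes in short steps, Python scripts to look and compute and a tool call to move; the robot and the scene stay as the last step left them, time stands still between calls to the robot, and variables do not carry over. Pictures are saved under pics/ and viewed, at most 10 in all, crops included, and the job is handed in when it is done.

Besides the shell and the picture viewer there is one more tool, called after "Call:" by a JSON object that holds its "name" and its "arguments", one argument or row to a line. step_arm: Moves the arm, as the interface text tells. Shifts and turns lie within -1 to 1; 1 stands for 0.02 m of shift or 0.1 rad of turn. Its arguments: {"type":"object","properties":{"moves":{"type":"array"},"fingers":{"type":"number"}},"required":["moves"]}

```bash
mkdir -p pics; cat > h.py <<'E'
import numpy as np, cv2
from station import read_state, get_image, calibration, arm
from scipy.spatial.transform import Rotation as Ro
def save(n,im): cv2.imwrite(f'pics/{n}.png',im[:,:,::-1])
def cloud(name,depth,st=None):
    c=calibration(name);K=np.array(c['intrinsics']);v,u=np.mgrid[:384,:512]
    P=np.stack([(u-K[0,2])/K[0,0]*depth,(v-K[1,2])/K[1,1]*depth,depth],-1)
    if 'R' in c: return (P-np.array(c['t']))@np.array(c['R'])
    M=np.array(c['mount']);P=P@M[:3,:3].T+M[:3,3]
    q=st['ee_rot'];return P@Ro.from_quat([q[1],q[2],q[3],q[0]]).as_matrix().T+np.array(st['tcp_pos'])
E
python3 - <<'E'
from h import *
s=read_state();print(s)
a,d=get_image('scene');b,e=get_image('side')
np.savez('s0',a=a,d=d,b=b,e=e)
save('both',np.vstack([a,b])[:, :]) if 0 else save('both0',cv2.resize(np.hstack([a,b]),(800,300)))
save('scene0',cv2.resize(a,(800,600)))
E
```

```text
{'time': 0.0, 'joint_pos': array([-1.32318807,  0.33387705,  0.03988849,  1.46630202, -0.0134047 ,
        1.34329171, -0.05848735]), 'qvel': array([-0.00075037, -0.00093004, -0.00063606, -0.00073267, -0.00037866,
       -0.00156386, -0.0013057 ]), 'tau': array([ 4.95549248e-04, -6.58559990e+01,  1.36590578e+00, -4.05553651e+01,
        1.69954787e-02,  1.29313121e-02, -3.28090174e-06]), 'tcp_pos': array([0.22080962, 0.61084859, 0.2304283 ]), 'ee_rot': array([-8.53089663e-05,  1.72546172e-01,  9.85001101e-01, -8.01457092e-04]), 'wrist_force': array([-0.5753174 ,  0.56528503, -0.39727252]), 'wrist_torque': array([-0.00735037,  0.04153623,  0.00351312]), 'finger_force': 0.0, 'finger_gap': 0.08515247550260681}
```

View pics/scene0.png

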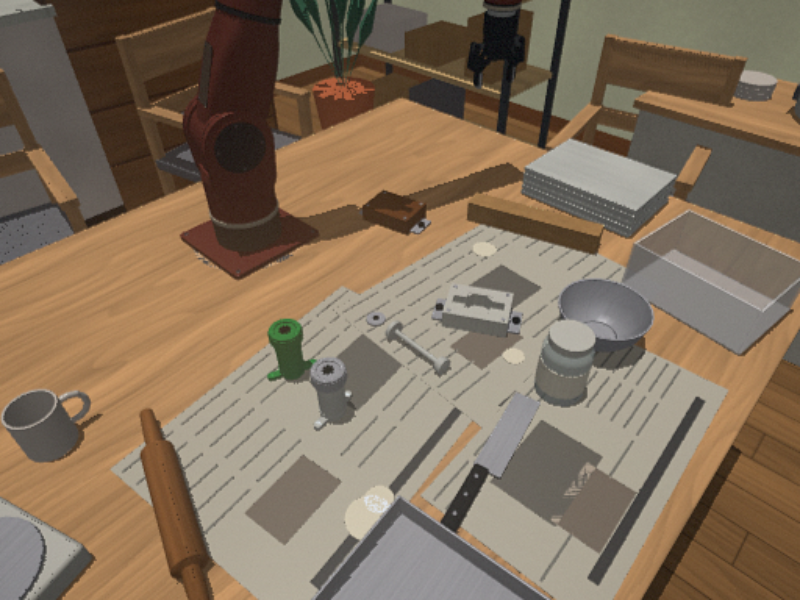

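View pics/both0.png

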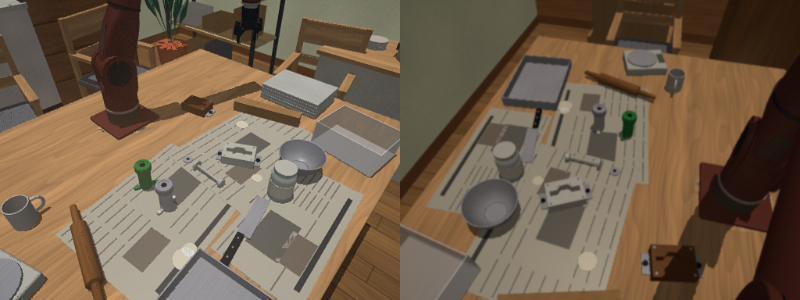

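The scene view shows the grey barrel at (328,390) and the white holder at (478,308), both in the 800x600 picture. The green decoy is at (287,348) and the brown one at (395,210). I'll measure from depth next.

```bash
python3 - <<'E'
from h import *
z=np.load('s0.npz')
for n,i,dd,cb,ch in (('scene','a','d',(210,250),(306,197)),('side','b','e',(255,145),(212,248))):
    P=cloud(n,z[dd]);im=z[i].astype(int)
    v,u=np.mgrid[:384,:512]
    sat=im.max(2)-im.min(2)
    m=(abs(u-cb[0])<28)&(abs(v-cb[1])<45)&(P[...,2]>.085)&(P[...,2]<.115)&(sat<30)
    Q=P[m];print(n,'barrel',m.sum(),Q.min(0),Q.max(0),(Q.min(0)+Q.max(0))/2)
    c,r=cv2.minEnclosingCircle(Q[:,:2].astype(np.float32));print(c,r)
    m=(abs(u-cb[0])<30)&(abs(v-cb[1])<45)&(P[...,2]>.003)&(P[...,2]<.012)&(sat<30);Q=P[m]
    print('lugs',len(Q),Q.min(0),Q.max(0))
    m=(abs(u-ch[0])<50)&(abs(v-ch[1])<40)&(P[...,2]>.033)&(P[...,2]<.045)&(sat<40);Q=P[m]
    print('holder',len(Q),Q.mean(0),cv2.minAreaRect(Q[:,:2].astype(np.float32)*1000))
E
```

```text
scene barrel 504 [ 0.39506597 -0.23704635  0.08513892] [ 0.55092315 -0.17441858  0.10886839] [ 0.47299456 -0.20573247  0.09700366]
(0.47263142466545105, -0.20156864821910858) 0.07884000986814499
lugs 538 [ 0.32947853 -0.32160931  0.00300902] [ 0.62741411 -0.01271783  0.01185933]
holder 694 [0.55902513 0.13567058 0.03825981] ((596.7327880859375, 100.63259887695312), (143.6018829345703, 240.11001586914062), 46.41035461425781)
side barrel 270 [ 0.49430882 -0.23716133  0.08511222] [ 0.54803575 -0.17905342  0.10929797] [ 0.52117228 -0.20810738  0.0972051 ]
(0.5214608311653137, -0.208089217543602) 0.029172109439969063
lugs 1111 [ 0.41246529 -0.48788726  0.00300096] [ 0.6829168  -0.07491702  0.01184329]
holder 1155 [0.55413206 0.14183195 0.03850673] ((523.5361938476562, 113.78617858886719), (218.33270263671875, 112.0920639038086), 38.98147201538086)
```

```bash
cat > meas.py <<'E'
from h import *
def holder(P,im,c):
    sat=im.astype(int).max(2)-im.astype(int).min(2)
    m=(np.hypot(P[...,0]-c[0],P[...,1]-c[1])<.09)&(abs(P[...,2]-.038)<.004)&(sat<45)
    n,l,s,_=cv2.connectedComponentsWithStats(m.astype(np.uint8));k=1+s[1:,4].argmax()
    return cv2.minAreaRect(P[l==k][:,:2].astype(np.float32)*1000)
def lugs(P,im,c):
    im=im.astype(int);sat=im.max(2)-im.min(2)
    r=np.hypot(P[...,0]-c[0],P[...,1]-c[1])
    m=(r<.05)&(r>.027)&(P[...,2]>.006)&(P[...,2]<.015)
    Q=P[m][:,:2]-c;a=np.arctan2(Q[:,1],Q[:,0])
    return len(Q),np.angle(np.mean(np.exp(2j*a)))/2,abs(np.mean(np.exp(2j*a)))
E
python3 - <<'E'
from meas import *
z=np.load('s0.npz')
for n,i,dd in (('scene','a','d'),('side','b','e')):
    P=cloud(n,z[dd]);im=z[i]
    print(n,holder(P,im,(.556,.138)),lugs(P,im,np.array([.5215,-.208])))
    m=(np.hypot(P[...,0]-.5215,P[...,1]+.208)<.04)&(P[...,2]>.1)
    print(cv2.minEnclosingCircle(P[m][:,:2].astype(np.float32)))
E
```

```text
scene ((556.5670166015625, 139.39186096191406), (123.91693115234375, 96.112060546875), 28.43579864501953) (60, np.float64(-1.4202723208497272), np.float64(0.9542247782979031))
((0.5237421989440918, -0.20929035544395447), 0.028441885486245155)
side ((555.0556640625, 139.01809692382812), (123.91875457763672, 93.322265625), 27.99091148376465) (23, np.float64(-1.384877760584005), np.float64(0.7483662038502543))
((0.5218667387962341, -0.20823755860328674), 0.029026780277490616)
```

```bash
python3 - <<'E'
from h import *
z=np.load('s0.npz')
for n,i,dd in (('scene','a','d'),('side','b','e')):
    P=cloud(n,z[dd]);im=z[i].astype(int)
    g=(im[...,1]>im[...,0]+25)&(im[...,1]>im[...,2]+25)&(P[...,2]>.085)&(P[...,2]<.115)&(P[...,0]>.2)&(P[...,0]<.8)
    print('green',np.median(P[g],0))
    m=(np.hypot(P[...,0]-.556,P[...,1]-.139)<.3)&(P[...,2]>.12)&(P[...,2]<.14)
    if m.any():print('jar',cv2.minEnclosingCircle(P[m][:,:2].astype(np.float32)))
    m=(P[...,2]>.068)&(P[...,2]<.082)&(P[...,0]>.5)&(P[...,0]<.9)&(P[...,1]>.1)&(P[...,1]<.45)
    print('bowl',P[m].min(0),P[m].max(0))
print(calibration('wrist'))
E
```

```text
green [ 0.40447155 -0.1997452   0.10494731]
jar ((0.7695545554161072, 0.0889173075556755), 0.03819204121828079)
bowl [0.67333616 0.16844427 0.06803488] [0.89993032 0.42418302 0.08196359]
green [ 0.40059448 -0.18639684  0.10443432]
jar ((0.7689653635025024, 0.08973027020692825), 0.037803325802087784)
bowl [0.67071863 0.10124339 0.06803796] [0.8990193  0.44992629 0.08197858]
{'intrinsics': array([[278.99783392,   0.        , 256.94578733],
       [  0.        , 278.99783392, 191.77853702],
       [  0.        ,   0.        ,   1.        ]]), 'mount': array([[-6.10333204e-04, -9.59842485e-01, -2.80538824e-01,
         7.11206210e-02],
       [ 9.99999578e-01, -7.78481987e-04,  4.87943655e-04,
        -3.01322940e-04],
       [-6.86743471e-04, -2.80538407e-01,  9.59842555e-01,
        -1.42565378e-01],
       [ 0.00000000e+00,  0.00000000e+00,  0.00000000e+00,
         1.00000000e+00]])}
```

Call:
{"name": "step_arm", "arguments": {
  "moves": [
    [-1, -0.7, -0.2, 0, 0, 0],
    [-1, -0.7, -0.2, 0, 0, 0],
    [-1, -0.7, -0.2, 0, 0, 0],
    [-1, -0.7, -0.2, 0, 0, 0],
    [-1, -0.7, -0.2, 0, 0, 0]
  ]
}}

```text
time: 0.72
tcp_pos: [0.2924, 0.5099, 0.2518]
ee_rot: [0.0, 0.173, 0.985, 0.0]
wrist_force: [-0.9, -0.7, 0.0]
finger_gap: 0.0856
finger_force: 0.0
```

```bash
python3 -c "
from h import *
s=read_state();print(s['time'],s['tcp_pos'],s['joint_pos'],s['ee_rot'])"
```

```text
0.725 [0.29236383 0.50988233 0.25181226] [-1.20360224  0.19592528  0.09052529  1.59694256 -0.01805433  1.34914086
  0.11252246] [4.96787070e-05 1.72845899e-01 9.84948859e-01 1.94266119e-04]
```

Call:
{"name": "step_arm", "arguments": {
  "moves": [
    [-1, -0.7, 0, 0, 0, 0],
    [-1, -0.7, 0, 0, 0, 0],
    [-1, -0.7, 0, 0, 0, 0],
    [-1, -0.7, 0, 0, 0, 0],
    [-1, -0.7, 0, 0, 0, 0]
  ]
}}

```text
time: 1.35
tcp_pos: [0.3622, 0.4101, 0.2515]
ee_rot: [-0.0, 0.173, 0.985, 0.0]
wrist_force: [0.1, 0.4, 0.1]
finger_gap: 0.0853
finger_force: 0.0
```

Call:
{"name": "step_arm", "arguments": {
  "moves": [
    [-1, -0.7, 0, 0, 0, 0],
    [-1, -0.7, 0, 0, 0, 0],
    [-1, -0.7, 0, 0, 0, 0],
    [-1, -0.7, 0, 0, 0, 0],
    [-1, -0.7, 0, 0, 0, 0]
  ]
}}

```text
time: 1.98
tcp_pos: [0.4323, 0.3102, 0.2516]
ee_rot: [-0.0, 0.173, 0.985, 0.0]
wrist_force: [0.1, 0.3, 0.1]
finger_gap: 0.0855
finger_force: 0.0
```

Call:
{"name": "step_arm", "arguments": {
  "moves": [
    [-1, -0.7, 0, 0, 0, 0],
    [-1, -0.7, 0, 0, 0, 0],
    [-1, -0.7, 0, 0, 0, 0],
    [-1, -0.6, 0, 0, 0, 0],
    [-1, -0.6, 0, 0, 0, 0]
  ]
}}

```text
time: 2.6
tcp_pos: [0.5037, 0.2142, 0.2516]
ee_rot: [0.0, 0.173, 0.985, 0.0]
wrist_force: [-0.1, -0.4, 0.1]
finger_gap: 0.0855
finger_force: 0.0
```

Call:
{"name": "step_arm", "arguments": {
  "moves": [
    [-1, -0.6, 0, 0, 0, 0],
    [-1, -0.6, 0, 0, 0, 0],
    [0, 0, 0, 0, 0, 0]
  ]
}}

```text
time: 2.98
tcp_pos: [0.5336, 0.1769, 0.2515]
ee_rot: [0.0, 0.174, 0.985, -0.0]
wrist_force: [-0.4, 0.2, 0.4]
finger_gap: 0.0854
finger_force: 0.0
```

```bash
python3 - <<'E'
from meas import *
s=read_state();a,d=get_image('wrist');save('w1',a);np.savez('w1',a=a,d=d)
P=cloud('wrist',d,s);print(s['time'],s['tcp_pos'],s['joint_pos'],holder(P,a,(.556,.139)))
# well floor
m=(np.hypot(P[...,0]-.556,P[...,1]-.139)<.055)&(P[...,2]<.018)&(P[...,2]>0.0)
print(m.sum(),np.median(P[m],0),cv2.minAreaRect(P[m][:,:2].astype(np.float32)*1000))
E
```

```text
2.975 [0.53360581 0.17688615 0.25153525] [-0.76208789  0.14343907  0.40595273  1.67155583 -0.05755617  1.33825334
  0.87388692] ((554.9635620117188, 138.8035888671875), (124.25127410888672, 90.71717071533203), 28.044572830200195)
1554 [0.5537916  0.14058083 0.00790174] ((547.7636108398438, 151.9475860595703), (100.12469482421875, 79.21015167236328), 28.738645553588867)
```

View pics/w1.png

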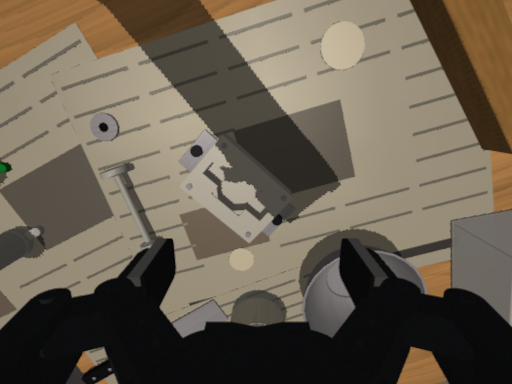

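Call:
{"name": "step_arm", "arguments": {
  "moves": [
    [-0.3, -1, 0, 0, 0, 0],
    [-0.3, -1, 0, 0, 0, 0],
    [-0.3, -1, 0, 0, 0, 0],
    [-0.3, -1, 0, 0, 0, 0],
    [-0.3, -1, 0, 0, 0, 0]
  ]
}}

```text
time: 3.65
tcp_pos: [0.5268, 0.0737, 0.2514]
ee_rot: [0.0, 0.173, 0.985, 0.0]
wrist_force: [-0.7, 0.2, -0.2]
finger_gap: 0.0853
finger_force: 0.0
```

Call:
{"name": "step_arm", "arguments": {
  "moves": [
    [-0.3, -1, 0, 0, 0, 0],
    [-0.3, -1, 0, 0, 0, 0],
    [-0.3, -1, 0, 0, 0, 0],
    [-0.3, -1, 0, 0, 0, 0],
    [-0.3, -1, 0, 0, 0, 0]
  ]
}}

```text
time: 4.28
tcp_pos: [0.521, -0.0303, 0.2513]
ee_rot: [0.0, 0.173, 0.985, -0.0]
wrist_force: [0.8, -0.3, 0.3]
finger_gap: 0.0852
finger_force: 0.0
```

Call:
{"name": "step_arm", "arguments": {
  "moves": [
    [-0.3, -1, 0, 0, 0, 0],
    [-0.3, -1, 0, 0, 0, 0],
    [-0.3, -1, 0, 0, 0, 0],
    [-0.4, -1, 0, 0, 0, 0],
    [-0.4, -1, 0, 0, 0, 0]
  ]
}}

```text
time: 4.9
tcp_pos: [0.5189, -0.1359, 0.2513]
ee_rot: [0.0, 0.173, 0.985, -0.0]
wrist_force: [0.5, 0.4, 0.2]
finger_gap: 0.0854
finger_force: 0.0
```

Call:
{"name": "step_arm", "arguments": {
  "moves": [
    [-0.4, -1, 0, 0, 0, 0],
    [-0.4, -1, 0, 0, 0, 0],
    [-0.4, -1, 0, 0, 0, 0],
    [0, 0, 0, 0, 0, -1],
    [0, 0, 0, 0, 0, -1]
  ]
}}

```text
time: 5.52
tcp_pos: [0.521, -0.2001, 0.2512]
ee_rot: [-0.0, 0.072, 0.997, -0.0]
wrist_force: [1.3, 0.0, 0.8]
finger_gap: 0.0854
finger_force: 0.0
```

Call:
{"name": "step_arm", "arguments": {
  "moves": [
    [0, 0, 0, 0, 0, -1],
    [0, 0, 0, 0, 0, -1],
    [0, 0, 0, 0, 0, -1],
    [0, 0, 0, 0, 0, -1],
    [0, 0, 0, 0, 0, -1]
  ]
}}

```text
time: 6.15
tcp_pos: [0.521, -0.1998, 0.2513]
ee_rot: [-0.0, -0.177, 0.984, -0.0]
wrist_force: [0.4, -0.1, -1.1]
finger_gap: 0.0858
finger_force: 0.0
```

Call:
{"name": "step_arm", "arguments": {
  "moves": [
    [0, 0, 0, 0, 0, -1],
    [0, 0, 0, 0, 0, -0.5],
    [0, 0, 0, 0, 0, 0]
  ]
}}

```text
time: 6.52
tcp_pos: [0.5211, -0.1997, 0.2513]
ee_rot: [-0.0, -0.249, 0.969, -0.0]
wrist_force: [-0.7, 0.5, -1.3]
finger_gap: 0.0856
finger_force: 0.0
```

```bash
cat > go.py <<'E'
from meas import *
def delta(s,t):
    q=s['ee_rot'];R=Ro.from_quat([q[1],q[2],q[3],q[0]]).as_matrix()
    return R.T@(np.array(t)-s['tcp_pos'])/.02, np.arctan2(R[1,0],R[0,0]), R[:,2]
E
python3 - <<'E'
from go import *
s=read_state();a,d=get_image('wrist');save('w2',a);np.savez('w2',a=a,d=d)
P=cloud('wrist',d,s);print(s['time'],s['tcp_pos'],s['joint_pos'])
m=(np.hypot(P[...,0]-.522,P[...,1]+.208)<.04)&(P[...,2]>.1)&(P[...,2]<.112)
c,r=cv2.minEnclosingCircle(P[m][:,:2].astype(np.float32));print(c,r,np.median(P[m][:,2]));print(lugs(P,a,np.array(c)))
print(delta(s,[*c,.074]))
E
```

```text
6.525 [ 0.52108906 -0.1996847   0.25129375] [-0.28123874  0.14350032  0.63521367  1.68994105 -0.08718485  1.33680202
  2.44273486]
(0.5221492052078247, -0.2094636857509613) 0.028484715148806572 0.10413539082470809
(176, np.float64(-1.4266306623848475), np.float64(0.9750065970793829))
(array([ 0.18760262, -0.45364876,  8.86473765]), np.float64(-2.6389725783372002), array([-1.26961579e-04, -1.16590627e-04, -9.99999985e-01]))
```

View pics/w2.png

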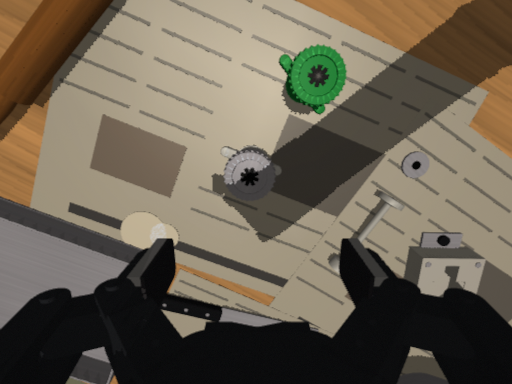

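```bash
python3 - <<'E'
from h import *
z=np.load('w2.npz');s=read_state();P=cloud('wrist',z['d'],s)
r=np.hypot(P[...,0]-.522,P[...,1]+.209)
m=(r<.06)&(r>.026)&(P[...,2]>.004)&(P[...,2]<.02)
n,l,st,c=cv2.connectedComponentsWithStats(m.astype(np.uint8))
for k in range(1,n):
    Q=P[l==k]
    if len(Q)>8: print(len(Q),c[k],Q.mean(0),cv2.minAreaRect(Q[:,:2].astype(np.float32)*1000))
    rr=r[l==k]
    if len(Q)>8:
        o=Q[rr>.036]; print(' outer',len(o),o.mean(0),rr.max())
E
```

```text
128 [226.8515625 151.359375 ] [ 0.52635292 -0.2442567   0.00966812] ((527.0657958984375, -243.97808837890625), (13.570279121398926, 19.37721824645996), 8.181024551391602)
 outer 62 [ 0.52743973 -0.24857414  0.00971008] 0.045043235904028346
56 [276.75       169.23214286] [ 0.5150935  -0.17152491  0.00954774] ((514.3875732421875, -171.63458251953125), (15.860148429870605, 8.800165176391602), 43.479820251464844)
 outer 43 [ 0.5158476  -0.17001666  0.00958361] 0.043774466385672894
```

Call:
{"name": "step_arm", "arguments": {
  "moves": [
    [0.2, -0.4, 1, 0, 0, 0],
    [0, 0, 1, 0, 0, 0],
    [0, 0, 1, 0, 0, 0],
    [0, 0, 1, 0, 0, 0],
    [0, 0, 0, 0, 0, 0]
  ]
}}

```text
time: 7.2
tcp_pos: [0.5208, -0.2079, 0.1701]
ee_rot: [-0.001, -0.248, 0.969, 0.0]
wrist_force: [-0.9, 0.4, 0.3]
finger_gap: 0.0848
finger_force: 0.0
```

Call:
{"name": "step_arm", "arguments": {
  "moves": [
    [0, -0.1, 1, 0, 0, 0],
    [0, 0, 1, 0, 0, 0],
    [0, 0, 1, 0, 0, 0],
    [0, 0, 1, 0, 0, 0],
    [0, 0, 0.8, 0, 0, 0]
  ]
}}

```text
time: 7.82
tcp_pos: [0.5232, -0.2099, 0.0754]
ee_rot: [0.0, -0.249, 0.969, -0.0]
wrist_force: [0.3, -0.3, 0.2]
finger_gap: 0.085
finger_force: 0.0
```

Call:
{"name": "step_arm", "arguments": {
  "moves": [
    [0, 0, 0, 0, 0, 0],
    [0, 0, 0, 0, 0, 0],
    [0, 0, 0, 0, 0, 0],
    [0, 0, 0, 0, 0, 0],
    [0, 0, 0, 0, 0, 0]
  ],
  "fingers": 255
}}

```text
time: 8.45
tcp_pos: [0.5233, -0.2097, 0.0762]
ee_rot: [0.001, -0.249, 0.968, -0.0]
wrist_force: [-1.4, 2.5, 5.8]
finger_gap: 0.0527
finger_force: 62.5
```

Call:
{"name": "step_arm", "arguments": {
  "moves": [
    [0, 0, 0, 0, 0, 0],
    [0, 0, 0, 0, 0, 0],
    [0, 0, 0, 0, 0, 0]
  ]
}}

```text
time: 8.82
tcp_pos: [0.5233, -0.2097, 0.0762]
ee_rot: [0.001, -0.249, 0.968, -0.0]
wrist_force: [-2.2, 2.8, 6.3]
finger_gap: 0.0523
finger_force: 62.5
```

Call:
{"name": "step_arm", "arguments": {
  "moves": [
    [0, 0, -0.3, 0, 0, 0],
    [0, 0, -0.7, 0, 0, 0],
    [0, 0, -1, 0, 0, 0],
    [0, 0, -1, 0, 0, 0],
    [0, 0, -1, 0, 0, 0]
  ]
}}

```text
time: 9.45
tcp_pos: [0.5225, -0.21, 0.1566]
ee_rot: [0.0, -0.249, 0.969, -0.0]
wrist_force: [0.8, 1.2, -2.9]
finger_gap: 0.0528
finger_force: 63.6
```

Call:
{"name": "step_arm", "arguments": {
  "moves": [
    [0, 0, -1, 0, 0, 1],
    [0, 0, 0, 0, 0, 1],
    [0, 0, 0, 0, 0, 1],
    [0, 0, 0, 0, 0, 1],
    [0, 0, 0, 0, 0, 1]
  ]
}}

```text
time: 10.07
tcp_pos: [0.5225, -0.21, 0.176]
ee_rot: [0.0, 0.0, 1.0, -0.0]
wrist_force: [0.2, 0.7, -4.0]
finger_gap: 0.0522
finger_force: 63.6
```

Call:
{"name": "step_arm", "arguments": {
  "moves": [
    [0, 0, 0, 0, 0, 1],
    [0, 0, 0, 0, 0, 1],
    [0, 0, 0, 0, 0, 1],
    [0, 0, 0, 0, 0, 1],
    [0, 0, 0, 0, 0, 1]
  ]
}}

```text
time: 10.7
tcp_pos: [0.5225, -0.21, 0.176]
ee_rot: [0.0, 0.248, 0.969, -0.0]
wrist_force: [-0.3, 0.6, -4.2]
finger_gap: 0.0522
finger_force: 63.5
```

Call:
{"name": "step_arm", "arguments": {
  "moves": [
    [0, 0, 0, 0, 0, 1],
    [0, 0, 0, 0, 0, 1],
    [0, 0, 0, 0, 0, 0.24],
    [0, 0, 0, 0, 0, 0]
  ]
}}

```text
time: 11.2
tcp_pos: [0.5226, -0.2098, 0.1756]
ee_rot: [0.0, 0.352, 0.936, 0.0]
wrist_force: [0.2, 0.8, -4.5]
finger_gap: 0.0527
finger_force: 63.4
```

```bash
python3 - <<'E'
from go import *
s=read_state();print(s);print(delta(s,[.555,.1388,.18]))
E
```

```text
{'time': 11.2, 'joint_pos': array([-0.38986895,  0.24075495,  0.80771667,  1.78600364, -0.18646908,
        1.1933871 ,  1.32404694]), 'qvel': array([ 0.00434982,  0.00215892, -0.00406671,  0.00301253, -0.00173734,
       -0.00076454,  0.01008031]), 'tau': array([-8.45083036e-02, -4.36111307e+01,  7.90575653e+00, -3.99683833e+01,
        1.47008593e-02,  1.46432809e-02, -2.98770731e-01]), 'tcp_pos': array([ 0.52263447, -0.20981632,  0.17562237]), 'ee_rot': array([7.07230507e-05, 3.51974263e-01, 9.36009676e-01, 8.51739661e-06]), 'wrist_force': array([ 0.15899313,  0.81769838, -4.45166136]), 'wrist_torque': array([-0.01653075, -0.0226407 , -0.0054139 ]), 'finger_force': 63.43937158584595, 'finger_gap': 0.052715054497101115}
(array([10.26786973, 14.17825323, -0.21924743]), np.float64(2.4222336415187073), array([ 1.38390728e-04, -3.38406560e-05, -9.99999990e-01]))
```

Call:
{"name": "step_arm", "arguments": {
  "moves": [
    [0.5, 0.7, 0, 0, 0, 0],
    [0.7, 0.97, 0, 0, 0, 0],
    [0.7, 0.97, 0, 0, 0, 0],
    [0.7, 0.97, 0, 0, 0, 0],
    [0.7, 0.97, 0, 0, 0, 0]
  ]
}}

```text
time: 11.82
tcp_pos: [0.5335, -0.0967, 0.1755]
ee_rot: [0.0, 0.352, 0.936, 0.0]
wrist_force: [0.8, 0.5, -3.8]
finger_gap: 0.0527
finger_force: 63.6
```

Call:
{"name": "step_arm", "arguments": {
  "moves": [
    [0.7, 0.97, 0, 0, 0, 0],
    [0.7, 0.97, 0, 0, 0, 0],
    [0.7, 0.97, 0, 0, 0, 0],
    [0.7, 0.97, 0, 0, 0, 0],
    [0.7, 0.97, 0, 0, 0, 0]
  ]
}}

```text
time: 12.45
tcp_pos: [0.545, 0.0223, 0.1755]
ee_rot: [0.0, 0.352, 0.936, 0.0]
wrist_force: [0.7, 0.4, -4.5]
finger_gap: 0.0524
finger_force: 63.6
```

Call:
{"name": "step_arm", "arguments": {
  "moves": [
    [0.7, 0.97, 0, 0, 0, 0],
    [0.7, 0.97, 0, 0, 0, 0],
    [0.7, 0.97, 0, 0, 0, 0],
    [0.7, 0.97, 0, 0, 0, 0],
    [0.5, 0.7, 0, 0, 0, 0]
  ]
}}

```text
time: 13.08
tcp_pos: [0.5559, 0.1355, 0.1753]
ee_rot: [-0.0, 0.352, 0.936, 0.0]
wrist_force: [0.4, -0.2, -3.4]
finger_gap: 0.0522
finger_force: 63.6
```

Call:
{"name": "step_arm", "arguments": {
  "moves": [
    [0.17, 0.17, 0, 0, 0, 0],
    [0, 0, 0, 0, 0, 0],
    [0, 0, 0, 0, 0, 0]
  ]
}}

```text
time: 13.45
tcp_pos: [0.5556, 0.1376, 0.1754]
ee_rot: [0.0, 0.353, 0.936, -0.0]
wrist_force: [-0.3, 0.3, -3.7]
finger_gap: 0.0523
finger_force: 63.6
```

```bash
python3 - <<'E'
from go import *
s=read_state();a,d=get_image('wrist');a2,d2=get_image('side');a3,d3=get_image('scene')
np.savez('w3',a=a,d=d,a2=a2,d2=d2,a3=a3,d3=d3)
save('w3',np.hstack([a,a2[180:300,140:300].repeat(2,0).repeat(2,1)[:, :].copy() if 0 else cv2.resize(a2[150:310,150:290],(336,384))])[:, :800])
P=cloud('wrist',d,s);print(s['time'],s['tcp_pos'],s['wrist_force'],holder(P,a,(.555,.139)),delta(s,[.555,.1388,.18]))
for n,dd in (('wrist',d),('side',d2),('scene',d3)):
    P=cloud(n,dd,s);r=np.hypot(P[...,0]-s['tcp_pos'][0],P[...,1]-s['tcp_pos'][1])
    m=(r<.06)&(P[...,2]>.09)&(P[...,2]<.117);Q=P[m]
    mo=m&(r>.027);Q=P[mo]-[*s['tcp_pos'][:2],0]
    if len(Q):
        a_=np.arctan2(Q[:,1],Q[:,0]);print(n,m.sum(),len(Q),np.angle(np.mean(np.exp(2j*a_)))/2,P[m][:,2].min())
    m=(r<.03)&(P[...,2]>.12)&(P[...,2]<.165)
    if m.any(): print(n,'tube',P[m].min(0),P[m].max(0))
E
```

```text
13.45 [0.55562238 0.13762821 0.17536726] [-0.34192219  0.32492176 -3.73143174] ((555.0113525390625, 139.0706787109375), (124.45878601074219, 90.25692749023438), 27.961076736450195) (array([ 0.06201578,  0.02332013, -0.2316614 ]), np.float64(2.4193886173959838), array([ 4.41191190e-06, -4.15098557e-04, -9.99999914e-01]))
wrist 980 636 0.5012667909728213 0.09992649365950883
wrist tube [0.53361082 0.12779412 0.12004231] [0.56225191 0.15989124 0.16499896]
side 171 93 0.49051562520467323 0.09920100102037983
side tube [0.53353617 0.13144148 0.12016542] [0.57465078 0.16136751 0.16420632]
scene 133 62 0.4814815900009069 0.09979358907997903
scene tube [0.53915209 0.11311733 0.12009326] [0.58072713 0.15070036 0.16443853]
```

View pics/w3.png

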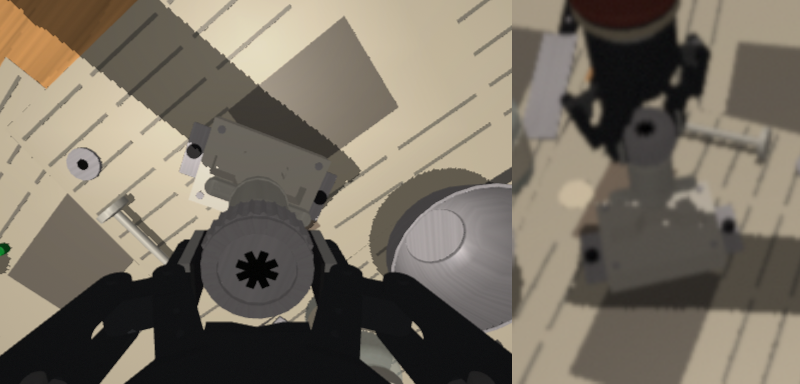

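```bash
python3 - <<'E'
from go import *
from scipy.optimize import least_squares
s=read_state();z=np.load('w3.npz')
for lo,hi in ((.115,.135),(.135,.16),(.115,.16)):
  for names in (('wrist','side','scene'),('side',),('scene',),('wrist',)):
    Q=[]
    for n in names:
        dd={'wrist':'d','side':'d2','scene':'d3'}[n]
        P=cloud(n,z[dd],s);r=np.hypot(P[...,0]-.5556,P[...,1]-.1376)
        m=(r<.028)&(P[...,2]>lo)&(P[...,2]<hi);q=P[m][:,:2]
        if len(q)>300:q=q[::len(q)//200]
        Q.append(q)
    Q=np.vstack(Q)
    f=least_squares(lambda c:np.hypot(*(Q-c).T)-.022,[.5556,.1376],loss='soft_l1',f_scale=.001)
    print(lo,names,len(Q),f.x)
E
```

```text
0.115 ('wrist', 'side', 'scene') 428 [0.55589993 0.13837394]
0.115 ('side',) 96 [0.5557844  0.13788409]
0.115 ('scene',) 92 [0.5564908  0.13930696]
0.115 ('wrist',) 240 [0.55579782 0.13832035]
0.135 ('wrist', 'side', 'scene') 517 [0.55590211 0.1379141 ]
0.135 ('side',) 122 [0.55576177 0.13754004]
0.135 ('scene',) 107 [0.55634019 0.13879384]
0.135 ('wrist',) 288 [0.55585655 0.13785666]
0.115 ('wrist', 'side', 'scene') 629 [0.55597541 0.13815635]
0.115 ('side',) 218 [0.55577601 0.1376966 ]
0.115 ('scene',) 199 [0.55642784 0.13904085]
0.115 ('wrist',) 212 [0.55590001 0.13809135]
```

Call:
{"name": "step_arm", "arguments": {
  "moves": [
    [0.05, 0, 0.5, 0, 0, 0],
    [0, 0, 0.8, 0, 0, 0],
    [0, 0, 0.8, 0, 0, 0],
    [0, 0, 0.5, 0, 0, 0],
    [0, 0, 0.1, 0, 0, 0]
  ]
}}

```text
time: 14.22
tcp_pos: [0.5543, 0.1393, 0.1202]
ee_rot: [-0.001, 0.353, 0.936, -0.001]
wrist_force: [0.0, 0.3, -2.6]
finger_gap: 0.0524
finger_force: 63.6
```

Call:
{"name": "step_arm", "arguments": {
  "moves": [
    [0, 0, 0.1, 0, 0, 0],
    [0, 0, 0.1, 0, 0, 0],
    [0, 0, 0.1, 0, 0, 0],
    [0, 0, 0.1, 0, 0, 0],
    [0, 0, 0.1, 0, 0, 0]
  ]
}}

```text
time: 14.85
tcp_pos: [0.5548, 0.1395, 0.1113]
ee_rot: [0.0, 0.353, 0.936, 0.0]
wrist_force: [-0.2, -0.1, -4.8]
finger_gap: 0.0526
finger_force: 63.6
```

Call:
{"name": "step_arm", "arguments": {
  "moves": [
    [-0.03, -0.03, 0.1, 0, 0, 0],
    [0, 0, 0.1, 0, 0, 0],
    [0, 0, 0.1, 0, 0, 0]
  ]
}}

```text
time: 15.22
tcp_pos: [0.5548, 0.1386, 0.1052]
ee_rot: [-0.0, 0.353, 0.936, -0.0]
wrist_force: [-0.0, 0.1, -3.7]
finger_gap: 0.0525
finger_force: 63.6
```

Call:
{"name": "step_arm", "arguments": {
  "moves": [
    [0, 0, 0.15, 0, 0, 0],
    [0, 0, 0.15, 0, 0, 0],
    [0, 0, 0.15, 0, 0, 0]
  ]
}}

```text
time: 15.6
tcp_pos: [0.5548, 0.1387, 0.096]
ee_rot: [-0.0, 0.353, 0.936, -0.0]
wrist_force: [-0.1, -0.1, -4.6]
finger_gap: 0.0525
finger_force: 63.6
```

Call:
{"name": "step_arm", "arguments": {
  "moves": [
    [0, 0, 0.15, 0, 0, 0],
    [0, 0, 0.15, 0, 0, 0]
  ]
}}

```text
time: 15.85
tcp_pos: [0.5548, 0.1386, 0.0901]
ee_rot: [-0.0, 0.353, 0.936, -0.0]
wrist_force: [-0.3, 0.3, -3.9]
finger_gap: 0.0519
finger_force: 63.6
```

Going in freely; contact is expected at TCP z ≈ 0.084.

Call:
{"name": "step_arm", "arguments": {
  "moves": [
    [0, 0, 0.1, 0, 0, 0],
    [0, 0, 0.08, 0, 0, 0]
  ]
}}

```text
time: 16.1
tcp_pos: [0.5548, 0.1386, 0.0866]
ee_rot: [-0.0, 0.353, 0.936, -0.0]
wrist_force: [-0.0, -0.8, -4.2]
finger_gap: 0.0527
finger_force: 63.6
```

Call:
{"name": "step_arm", "arguments": {
  "moves": [
    [0, 0, 0.05, 0, 0, 0],
    [0, 0, 0.05, 0, 0, 0]
  ]
}}

```text
time: 16.35
tcp_pos: [0.5549, 0.1387, 0.0847]
ee_rot: [0.0, 0.353, 0.936, 0.0]
wrist_force: [1.3, 1.1, -3.4]
finger_gap: 0.0521
finger_force: 63.6
```

Call:
{"name": "step_arm", "arguments": {
  "moves": [
    [0, 0, 0.05, 0, 0, 0],
    [0, 0, 0, 0, 0, 0]
  ]
}}

```text
time: 16.6
tcp_pos: [0.5553, 0.1388, 0.0843]
ee_rot: [0.0, 0.353, 0.936, 0.0]
wrist_force: [0.1, -0.0, 1.9]
finger_gap: 0.0524
finger_force: 64.3
```

```bash
cat > t.py <<'E'
from go import *
s=read_state();d=delta(s,[.555,.1388,.08]);print(s['time'],'yaw',d[1],'T',s['wrist_torque'],'F',s['wrist_force'],'q7',s['joint_pos'][6],'tau7',s['tau'][6],s['tcp_pos'])
E
python3 t.py
```

```text
16.6 yaw 2.4208770540183044 T [-0.00630677  0.22059534 -0.05352156] F [ 1.23584183e-01 -1.88103509e-05  1.92034164e+00] q7 0.7084087619463337 tau7 0.015408122562803328 [0.55527657 0.13881946 0.08427366]
```

Call:
{"name": "step_arm", "arguments": {
  "moves": [
    [0, 0, 0, 0, 0, 0.4],
    [0, 0, 0, 0, 0, 0.4],
    [0, 0, 0, 0, 0, 0.4],
    [0, 0, 0, 0, 0, 0.4],
    [0, 0, 0, 0, 0, 0.4]
  ]
}}

```text
time: 17.23
tcp_pos: [0.5554, 0.1388, 0.0842]
ee_rot: [0.0, 0.446, 0.895, 0.0]
wrist_force: [3.2, -0.4, 5.4]
finger_gap: 0.0524
finger_force: 64.5
```

```bash
python3 t.py
```

```text
17.225 yaw 2.2180713614538154 T [-0.22095435 -0.37027     0.09309115] F [ 3.1892589  -0.37684393  5.44782208] q7 0.5198407908471367 tau7 0.5581441707909107 [0.55541353 0.13877985 0.0841543 ]
```

Call:
{"name": "step_arm", "arguments": {
  "moves": [
    [0, 0, 0, 0, 0, 0.4],
    [0, 0, 0, 0, 0, 0.4],
    [0, 0, 0, 0, 0, 0.4],
    [0, 0, 0, 0, 0, 0.4],
    [0, 0, 0, 0, 0, 0.4]
  ]
}}

```text
time: 17.85
tcp_pos: [0.5554, 0.1388, 0.0842]
ee_rot: [0.0, 0.533, 0.846, 0.0]
wrist_force: [1.8, -0.1, 5.3]
finger_gap: 0.0524
finger_force: 64.5
```

```bash
python3 t.py
```

```text
17.85 yaw 2.0180436631058516 T [-0.19317097 -0.29650172  0.07848492] F [ 1.80126469 -0.07855452  5.25542208] q7 0.3347340125783744 tau7 0.5559112876653671 [0.55539101 0.13883784 0.08417445]
```

Call:
{"name": "step_arm", "arguments": {
  "moves": [
    [0, 0, 0, 0, 0, 0.4],
    [0, 0, 0, 0, 0, 0.4],
    [0, 0, 0, 0, 0, 0.4],
    [0, 0, 0, 0, 0, 0.4],
    [0, 0, 0, 0, 0, 0.4]
  ]
}}

```text
time: 18.48
tcp_pos: [0.5554, 0.1389, 0.0842]
ee_rot: [0.0, 0.614, 0.789, 0.001]
wrist_force: [1.5, -0.1, 7.0]
finger_gap: 0.0524
finger_force: 64.4
```

```bash
python3 t.py
```

```text
18.475 yaw 1.8181091682599795 T [-0.11560631 -0.26596324  0.09576244] F [ 1.48377289 -0.1431035   6.97473275] q7 0.1506551531130722 tau7 0.5525036528706551 [0.55538226 0.1389208  0.0841728 ]
```

Call:
{"name": "step_arm", "arguments": {
  "moves": [
    [0, 0, 0, 0, 0, 0.4],
    [0, 0, 0, 0, 0, 0.4],
    [0, 0, 0, 0, 0, 0.4],
    [0, 0, 0, 0, 0, 0.4]
  ]
}}

```text
time: 18.98
tcp_pos: [0.5554, 0.1389, 0.0842]
ee_rot: [0.0, 0.676, 0.737, 0.001]
wrist_force: [2.1, -0.1, 5.1]
finger_gap: 0.0524
finger_force: 64.4
```

```bash
python3 t.py
```

```text
18.975 yaw 1.6580800171741668 T [-0.11391246 -0.26754971  0.05625779] F [ 2.10508838 -0.11584875  5.08464166] q7 0.0041957028482998236 tau7 0.5493593774735928 [0.55540053 0.13893434 0.08418076]
```

Call:
{"name": "step_arm", "arguments": {
  "moves": [
    [0, 0, 0, 0, 0, 0.4],
    [0, 0, 0, 0, 0, 0.4],
    [0, 0, 0, 0, 0, 0.4],
    [0, 0, 0, 0, 0, 0.4]
  ]
}}

```text
time: 19.48
tcp_pos: [0.5553, 0.1395, 0.0842]
ee_rot: [-0.0, 0.732, 0.681, 0.001]
wrist_force: [1.0, 2.0, 7.0]
finger_gap: 0.0524
finger_force: 64.5
```

```bash
python3 t.py
```

```text
19.475 yaw 1.4990393043563952 T [ 0.41041858 -0.09959121  0.61962966] F [1.04883354 1.99046717 6.96860492] q7 -0.14103291677988242 tau7 0.07965740282088518 [0.55531632 0.13945533 0.08421096]
```

It has seated: torque went from 0.06 to 0.62 N·m, and the ring is at most 0.12 rad past. I'll turn about 0.1 rad more.

Call:
{"name": "step_arm", "arguments": {
  "moves": [
    [0, 0, 0, 0, 0, 0.4],
    [0, 0, 0, 0, 0, 0.4],
    [0, 0, 0, 0, 0, 0.3]
  ]
}}

```text
time: 19.85
tcp_pos: [0.5552, 0.1397, 0.0842]
ee_rot: [-0.0, 0.768, 0.64, 0.001]
wrist_force: [2.5, 1.8, 5.7]
finger_gap: 0.0524
finger_force: 64.4
```

```bash
python3 t.py
```

```text
19.85 yaw 1.3899652954915138 T [ 0.31514596 -0.17712961  0.61524697] F [2.50151614 1.77210403 5.71110166] q7 -0.2402824423718985 tau7 -0.25964280590415 [0.55524881 0.13973175 0.08418445]
```

Call:
{"name": "step_arm", "arguments": {
  "moves": [
    [0, 0, 0, 0, 0, 0],
    [0, 0, 0, 0, 0, 0]
  ]
}}

```text
time: 20.1
tcp_pos: [0.5553, 0.1397, 0.0842]
ee_rot: [-0.0, 0.768, 0.641, 0.001]
wrist_force: [1.8, 1.6, 6.2]
finger_gap: 0.0525
finger_force: 64.5
```

```bash
python3 t.py
```

```text
20.1 yaw 1.3906446456281845 T [ 0.29292273 -0.12820908  0.43800816] F [1.77627726 1.58420665 6.1591336 ] q7 -0.2394813948431976 tau7 -0.4403542075306177 [0.55527691 0.13970628 0.0841965 ]
```

Call:
{"name": "step_arm", "arguments": {
  "moves": [
    [0, 0, 0, 0, 0, 0],
    [0, 0, 0, 0, 0, 0],
    [0, 0, 0, 0, 0, 0],
    [0, 0, 0, 0, 0, 0],
    [0, 0, 0, 0, 0, 0]
  ],
  "fingers": 0
}}

```text
time: 20.72
tcp_pos: [0.5548, 0.1386, 0.0837]
ee_rot: [0.0, 0.768, 0.641, -0.0]
wrist_force: [0.2, -0.0, -0.3]
finger_gap: 0.0856
finger_force: 0.0
```

Call:
{"name": "step_arm", "arguments": {
  "moves": [
    [0, 0, -0.3, 0, 0, 0],
    [0, 0, -0.6, 0, 0, 0],
    [0, 0, -1, 0, 0, 0],
    [0, 0, -1, 0, 0, 0],
    [0, 0, -1, 0, 0, 0]
  ]
}}

```text
time: 21.35
tcp_pos: [0.5551, 0.1387, 0.1637]
ee_rot: [0.0, 0.768, 0.641, 0.001]
wrist_force: [0.6, 0.4, -0.0]
finger_gap: 0.0855
finger_force: 0.0
```

Call:
{"name": "step_arm", "arguments": {
  "moves": [
    [0, 0, -1, 0, 0, 0],
    [0, 0, -1, 0, 0, 0],
    [0, 0, -1, 0, 0, 0],
    [0, 0, 0, 0, 0, 0],
    [0, 0, 0, 0, 0, 0]
  ]
}}

```text
time: 21.98
tcp_pos: [0.5546, 0.1387, 0.2215]
ee_rot: [-0.0, 0.768, 0.641, -0.0]
wrist_force: [0.1, -0.2, -0.5]
finger_gap: 0.0855
finger_force: 0.0
```

```bash
python3 - <<'E'
from go import *
s=read_state();a,d=get_image('wrist');b,e=get_image('scene');save('w4',np.hstack([a[:,80:480],cv2.resize(b[120:280,200:360],(384,384))]))
P=cloud('wrist',d,s);r=np.hypot(P[...,0]-.5553,P[...,1]-.139)
m=(r<.04)&(P[...,2]>.1)&(P[...,2]<.13);print(s['time'],s['tcp_pos'],s['wrist_force'],cv2.minEnclosingCircle(P[m][:,:2].astype(np.float32)),np.percentile(P[m][:,2],[50,95]))
Q=P[m&(r<.024)&(P[...,2]>.108)];A=np.c_[Q[:,:2],np.ones(len(Q))];print(np.linalg.lstsq(A,Q[:,2],rcond=None)[0])
E
```

```text
21.975 [0.55459204 0.13867319 0.22150002] [ 0.12666374 -0.22404084 -0.45362521] ((0.5552381873130798, 0.13978347182273865), 0.02866976149380207) [0.11204554 0.11365891]
[ 0.00168948 -0.00176083  0.1113363 ]
```

View pics/w4.png

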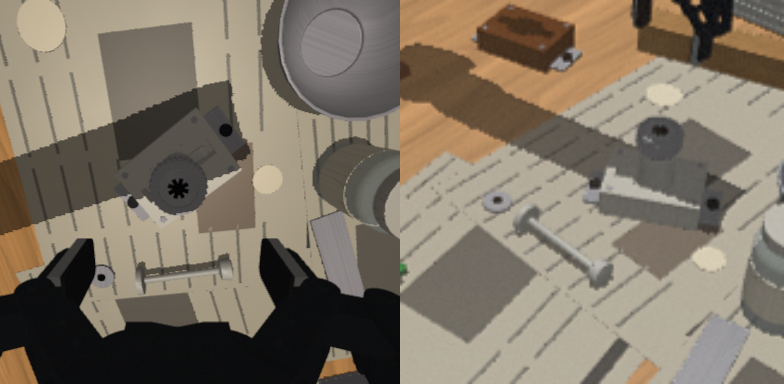

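The press stands upright in the holder (ring at about (178,187) in the left view) with its top at 0.112–0.113 m, so it is fully home. The gripper is clear and the bystanders look undisturbed.

```bash
python3 -c "
from station import arm
print(arm.close_job())"
```

```text
the job is handed in; nothing more can be done
None
```

The job is handed in: the press stands fully home and released in the holder, with the ring turned an estimated 6 to 13 degrees past seating (judged by feel, not measured); no verdict came back.

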